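# Run the sliding work stop back one hole and lay the block in it

### The arm

A 6-joint arm with a two-finger parallel gripper is mounted at the origin on a cart in front of the work surface, level with it; the furniture and walls round the work are solid. World frame = base frame: x ahead of the robot, y to its left, z up, the work surface at z = 0. Lengths are in m, angles in rad, forces in N, time in s.
With the tool pointing down it reaches from about 0.25 to 0.85 m from the base axis. Payload 12.5 kg.
Tool frame: the origin (TCP) lies at the very end of the fingers, on their centre line; the grasp point (between the pads) lies 19 mm behind it (manip.pinch_z is the distance from the TCP to the grasp point, in m); z points along the fingers, y is the line along which they close (so a half turn about z gives the same grasp; the last joint's range is limited). The gripper opens to 93 mm and grips with 3 to 60 N. Pads are 15 mm wide; open, the fingers measure 128 mm over their backs; the gripper's body (75 mm by 188 mm) begins 65 mm behind the grasp point.
Start: joints at [-1.286, 0.351, 1.652, -0, 1.139, -0.085], TCP at [0.199, -0.513, 0.219] pointing down, gripper open.
Joint ranges: [-2.75, 2.75], [-0.79, 2.1], [0.01, 2.65], [-1.57, 4.71], [0.07, 3.14], [-2.87, 2.87]. Speed limits (rad/s): [2.22, 2.22, 2.79, 3.14, 3.14, 3.14].

### API

Orientations are given as a unit quaternion [x, y, z, w].
In Python, from rig import manip gives the robot as it stands.
- The arm moves only by the tool apply_moves, never from a script. Its argument "plan" is a list of rows, each a list of 3 entries, a list of its own where there are three numbers: the shift along the tool's x, y, z in cm, then the turn, a rotation vector about the tool's x, y, z in degrees, then the opening, from -1 (shut) to 1 (fully open). In form: [[[tx, ty, tz], [rx, ry, rz], hand], ...]. A call has 1 to 10 rows; each row is the pose to reach, as a shift and turn from the pose commanded when the call began, along the tool's axes at that moment; what a row does not reach only later rows make up. A row lasts 1/12 s, in which the tool goes at most 41.7 mm and 7.16 degrees, less where a joint would pass 70% of its speed; a pose out of reach is approached as far as the arm can. A call with a gripper value outside its range is refused whole. The fingers move at their own pace and stop on an object; "newtons" is the grip in N (left out, the last holds). Time passes only in rows, so rows that repeat a pose let the fingers close. It gives the time, the measured TCP pose, the force, the opening and the grip force at its end, in the units of the state.
- manip.read_state(): the state, without advancing time (a new reading comes with each control period).
- manip.read_camera(name): name is "scene" or "top"; returns (picture, depth): 384x512x3 uint8, red, green, blue; 384x512 float32, m along the optical axis (not along the pixel's ray), 0 where there is no reading.
- manip.get_calibration(name): a dict with "fx", "fy", "cx", "cy" (pixels), "xyz" and "rotation" of the camera in the world. Camera axes: x right, y up, looking along -z (the intrinsics and any distortion apply to the point x, -y, -z); pixel columns grow to the right and rows downward; lengths in m; the calibration is good to about 2 mm. A picture is of the moment at which its call begins. get_calibration takes no time and is no camera call.
- manip.job_done(): hands the job in; it is judged then, once.
Trained networks look in the newest picture that a camera, given by its name, has taken for a name from the list of things; names that differ only in an ending like _2 or _b are one class to them, and where a whole thing is asked for, a point or a joint stands for the part that bears it (a point fixed in the world has none). Each returns a list of dicts, best first, with "p" (0 to 1); they miss things now and then, are a little off and sometimes report something else, mostly with a low value. They report only what shows in the picture. A call takes as long as a camera call. They do not tell look-alikes from the thing itself.
- manip.boxes_of(camera, target): "extent" ([centre column, centre row, width, height] in pixels, round what is visible of it).
- manip.outline_of(camera, target): "region" (384x512 bool, what is visible of it) and "extent" ([centre column, centre row, width, height] in pixels, round what is visible of it).
- manip.tip_of(camera, target): "at" ([column, row] in pixels: a listed point, or the origin of a listed thing).
The state is a dict: "time_s": time; "joints": joint angles; "joint_velocities": joint speeds; "tau": joint torques, N m; "ee_pos": TCP position; "tcp_rot": TCP orientation; "force": force on the tool from outside, world axes, zero at the start; "moment": the same for the moment, N m; "finger_gap": finger opening in m; "finger_force": force on a finger pad.
Only numpy, scipy, OpenCV 4.12 (cv2) and the standard library are available. Lean on these libraries where they do the work, as an engineer would, in place of code of your own. Each camera call takes 0.05 s, during which the arm holds its last target. There are 200 camera calls.

### The job

The oak block is too long for the work stop as it is set. Press in the sprung black button on the rail, slide the stop back away from the cleat until the button pops up in the next hole (the middle one of three, feel for it: do not run past it), then lay the block flat on the board between the cleat and the stop, lengthwise and in the middle of the board's width. Work gently: do not bear down hard on the button or force the slide while it is locked, set the block down softly, and leave the other things on the bench where they are.

Things in the scene. Friction and masses are not known exactly. Their poses are not given: they have to be found in the camera images.
- work_stop: the work stop, which holds a block for sanding: a plywood board 96 x 385 x 18 mm, fixed to the bench. Origin: middle of the board's underside; z up, y along the board, x across. A wooden cleat stands on its +y end. A 34 mm wide grey metal rail lies along its middle from y = -32 to -176 mm, top at z = 48 mm; a square tube slides in it along y and carries the wooden stop block on its +y end
- cleat_face (a point): middle of the fixed cleat's inner face, which looks to -y; the cleat is 92 mm wide along x, 21 mm thick and reaches z = 46 mm above the bench. Axes as those of work_stop
- rail_hole (a point): centre of the first of three holes along the 12 mm slot in the rail's top, at the level of the top (48 mm), 57 mm to -y of the board's middle. The last hole is 88 mm beyond it (to -y). The middle hole is in a steel catch plate (top at 49.6 mm) that was screwed on where an earlier job needed it, anywhere 38 to 50 mm beyond the first: its place must be felt. Axes as work_stop
- button_cap (a point): centre of the upright black cap of the sprung button: 16 mm across, 14 mm high (z 57.5 to 71.5 mm when up), on a 10 mm neck. It is on the sliding tube; starts up in the first hole. Pushes down 6.5 mm to a hard seat: 5 N at first, 10 N at the seat. Free of the hole from 4 mm down; then the tube slides with 2 to 6 N. Between holes the rail holds it 4 mm down; over a hole it springs up and locks, with 1.5 mm play along y
- stop_button: the same sprung button as a whole; origin on its axis, 16.5 mm below the cap's centre (level with the rail's top, z = 48 mm, while it is up). Axes as those of work_stop
- stop_face (a point): middle of the face of the sliding wooden stop block that looks to the cleat (+y). The stop block is 92 mm wide along x, 18 mm thick and reaches z = 50 mm. It moves with the button. Now it is 78 mm from the cleat; with the button in the middle hole it is 116 to 128 mm from it. Axes as those of work_stop
- block_centre (a point): centre of the loose oak block, 110 x 60 x 50 mm (x, y, z of its own frame, z up), lying flat on the bench; about 0.2 kg. Grasp it across its 60 mm width
- sanding_block: paper-wrapped sanding block, 64 x 115 x 36 mm; a bystander; origin at the middle of its underside
- tape_measure: pocket tape measure, 37 x 92 x 64 mm, standing on its edge; a bystander; origin at the middle of its underside
- wax_tin: round tin of wax, 69 mm across, 36 mm high; a bystander; origin at the middle of its underside
- marking_gauge: wooden marking gauge, 60 x 210 x 76 mm; a bystander; origin at the middle of its underside
- short_offcut: dark hardwood offcut, 90 x 55 x 32 mm, smaller than the block to be held; a bystander; origin at the middle of its underside
- screw_jar: jar of screws with a screw lid, 66 mm across, 86 mm high; a bystander; origin at the middle of its underside
- flat_pencil: flat carpenter's pencil, 176 mm long, 13 x 7 mm; a bystander; origin at the middle of its underside
Not all that is in view belongs to the job. Leave any red or turquoise look-alike of the part that bears block_centre alone.

How it is judged:
On the way, in this order (a step that is already met when the one before it is completed fails the run):
1. the button is pressed in and the stop is run off the first hole (z of button_cap in the frame of work_stop below 0.062 m and y of stop_face in the frame of work_stop below 0.077 m), for 0.02 s.
2. the button has popped up in the middle hole (z of button_cap in the frame of work_stop above 0.063 m and y of stop_face in the frame of work_stop between 0.034 and 0.052 m), for 0.3 s.
At the end, for the whole second after the job is handed in: The button stands up (within 1.5 mm) in the middle hole; the block rests flat on the board (centre 43 mm above the board's underside within 2.5 mm, tilt under 0.06 rad) between the cleat and the stop, lengthwise within 0.2 rad, its centre within 20 mm of the board's middle line, at rest (all of step 2 and z of block_centre in the frame of work_stop between 0.0405 and 0.0455 m and x of block_centre in the frame of work_stop between -0.02 and 0.02 m and y of block_centre in the frame of stop_face between 0.05 and 0.08 m and angle between block_centre's own z axis and vertical below 0.06 rad and angle between the x axis of block_centre and the y axis of work_stop, either way round below 0.2 rad and linear speed of block below 0.01 m/s); the robot touches nothing.
It fails at once if the button is forced: driven hard down on its seat, or dragged against the edge of a hole or wall of the rail, with more than 25 N (contact force between stop_button and work_stop above 25 N).
It fails at once if the block is let fall (out of the fingers and faster than 0.5 m/s) or rammed into the work stop (more than 80 N) ((contact force between the fingers and block below 0.1 N and linear speed of block above 0.5 m/s) or contact force between block and work_stop above 80 N).
It fails at once if a bystander is moved by more than 30 mm (distance of any of sanding_block, tape_measure, wax_tin, marking_gauge, short_offcut, screw_jar, flat_pencil from where it was at the start of the episode above 0.03 m).
It also fails if it takes over 64 s, if anything falls off the work surface, if the arm or the gripper's body presses on something with over 40 N, if the wrist force passes 120 N, or if a joint passes its speed limit or range.

## Working session

There is one attempt and no reset: what is moved stays moved. The work goes in short steps, Python scripts to look and compute and a tool call to move; the robot and the scene stay as the last step left them, time stands still between calls to the robot, and variables do not carry over. Pictures are saved under pics/ and viewed, at most 10 in all, crops included, and the job is handed in when it is done.

Besides the shell and the picture viewer there is one more tool, called after "Emit:" by a JSON object that holds its "fn" and its "kwargs". apply_moves: Moves the arm, as the interface text tells. Its arguments: {"type":"object","properties":{"plan":{"type":"array","items":{"type":"array"}},"newtons":{"type":"number"}},"required":["plan"]}

```bash
mkdir -p pics; cat > h.py <<'E'
import numpy as np, cv2
from rig import manip
from scipy.spatial.transform import Rotation as R
def ray(cam,px):
    c=manip.get_calibration(cam); Rm=np.array(c["rotation"],float)
    if Rm.shape!=(3,3): Rm=R.from_quat(Rm).as_matrix()
    u,v=px; d=np.array([(u-c["cx"])/c["fx"],-(v-c["cy"])/c["fy"],-1.])
    return np.array(c["xyz"]),Rm@d
def at_z(cam,px,z):
    o,d=ray(cam,px); return o+d*(z-o[2])/d[2]
def cloud(cam,dep):
    c=manip.get_calibration(cam); Rm=np.array(c["rotation"],float)
    if Rm.shape!=(3,3): Rm=R.from_quat(Rm).as_matrix()
    v,u=np.mgrid[:dep.shape[0],:dep.shape[1]]
    P=np.stack([(u-c["cx"])/c["fx"]*dep,-(v-c["cy"])/c["fy"]*dep,-dep],-1)
    return P@Rm.T+np.array(c["xyz"])
E
python3 - <<'E'
from h import *
print(manip.read_state()); 
for c in("top","scene"):
    im,d=manip.read_camera(c); cv2.imwrite(f"pics/{c}0.png",im[...,::-1]); np.save(f"{c}d.npy",d); print(manip.get_calibration(c))
    for t in("button_cap","stop_face","cleat_face","rail_hole","block_centre","work_stop"):
        for r in manip.tip_of(c,t)[:3]: print(c,t,r)
    for r in manip.boxes_of(c,"block_centre")[:4]: print(c,"box",r)
E
```

```text
{'time_s': 0.0, 'joints': array([-1.28558771e+00,  3.51235547e-01,  1.65240290e+00, -9.34636239e-06,
        1.13912476e+00, -8.46249235e-02]), 'joint_velocities': array([-0.00037574,  0.00143284,  0.00048802, -0.0010953 , -0.00102297,
        0.00031248]), 'tau': array([ 2.35431420e-03, -4.97311842e+01, -2.85252661e+01,  6.99917623e-02,
        2.57666304e-02, -1.02393085e-04]), 'ee_pos': array([ 0.19871544, -0.51248041,  0.21810987]), 'tcp_rot': array([ 9.82951028e-01,  1.83866617e-01, -6.28217756e-05, -5.81906996e-04]), 'force': array([-0.61211332, -0.27169722,  0.6277607 ]), 'moment': array([-0.05276102,  0.00181262,  0.0904229 ]), 'finger_force': 0.0, 'finger_gap': 0.09262499217073904}
{'fx': 482.75905191775536, 'fy': 482.75905191775536, 'cx': 257.88602626259643, 'cy': 183.0476136548218, 'xyz': array([ 0.20804297, -0.24491086,  1.81746602]), 'rotation': array([ 0.07415623, -0.0690888 , -0.69257881,  0.71418638])}
top button_cap {'at': [209.2, 189.5], 'p': 0.38}
top button_cap {'at': [204.6, 160.0], 'p': 0.31}
top stop_face {'at': [170.9, 184.7], 'p': 0.55}
top cleat_face {'at': 
[... 253 characters left out ...]
, 190.7], 'p': 0.68}
top box {'extent': [270.2, 248.8, 26.9, 31.1], 'p': 0.85}
top box {'extent': [385.8, 223.3, 32.5, 18.4], 'p': 0.68}
top box {'extent': [294.2, 198.8, 25.5, 28.5], 'p': 0.6}
{'fx': 487.121122652874, 'fy': 487.121122652874, 'cx': 257.47752433948534, 'cy': 195.01066677555164, 'xyz': array([-0.49508009, -0.75064778,  1.52800813]), 'rotation': array([ 0.28310182, -0.17616338, -0.49040967,  0.80518208])}
scene block_centre {'at': [244.9, 247.7], 'p': 0.94}
scene block_centre {'at': [362.1, 273.7], 'p': 0.93}
scene block_centre {'at': [287.7, 218.8], 'p': 0.6}
scene box {'extent': [243.4, 251.2, 28.6, 28.7], 'p': 0.93}
scene box {'extent': [361.7, 275.9, 31.8, 30.5], 'p': 0.92}
```

View pics/top0.png

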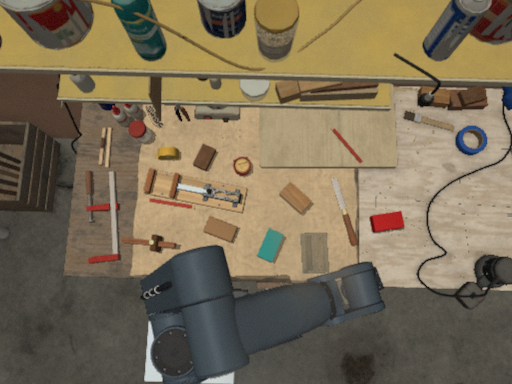

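View pics/scene0.png

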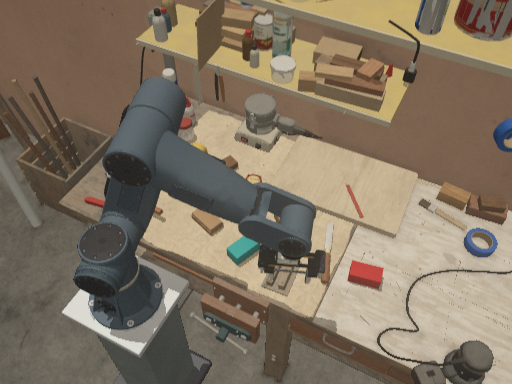

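```bash
python3 - <<'E'
from h import *
im=cv2.imread("pics/top0.png")
cv2.imwrite("pics/topc.png",cv2.resize(im[130:280,110:310],None,fx=4,fy=4,interpolation=cv2.INTER_CUBIC))
D=np.load("topd.npy");P=cloud("top",D)
for n,c in(("294",(294,198)),("221",(221,229)),("204",(204,157)),("shelf",(300,90)),("shelf2",(300,70)),("bench",(280,170))): print(n,D[c[1],c[0]],P[c[1],c[0]].round(4))
# board-top outline from height
for t in("sanding_block","short_offcut","stop_button","marking_gauge"):
    for r in manip.tip_of("top",t)[:2]: print(t,r)
for name,(u0,u1,v0,v1),(za,zb) in(("A",(275,315,178,218),(.035,.065)),("B",(200,242,212,246),(.02,.065))):
    Q=P[v0:v1,u0:u1]; m=((Q[...,2]>za)&(Q[...,2]<zb)); pts=Q[m]
    r=cv2.minAreaRect(pts[:,:2].astype(np.float32)*1000); print(name,m.sum(),r,np.median(pts[:,2]),pts[:,:2].mean(0))
Q=P[165:215,135:255]
print((np.round(Q[::2,::3,2]*1000)).astype(int).tolist() if 0 else "")
E
```

```text
294 1.7889416 [ 0.5183 -0.362   0.0536]
221 1.7836745 [ 0.3968 -0.0955  0.0368]
204 1.8477527 [ 0.6714 -0.0169  0.0286]
shelf 1.3253204 [ 0.7286 -0.3393  0.5704]
shelf2 1.0880092 [ 0.6796 -0.3211  0.8028]
bench 1.8696412 [ 0.6367 -0.3099 -0.0039]
sanding_block {'at': [222.0, 228.2], 'p': 0.63}
short_offcut {'at': [203.5, 158.5], 'p': 0.85}
short_offcut {'at': [210.1, 190.4], 'p': 0.2}
stop_button {'at': [208.1, 191.6], 'p': 0.61}
marking_gauge {'at': [151.0, 239.3], 'p': 0.68}
A 493 ((521.8772583007812, -365.297119140625), (109.98504638671875, 62.00141906738281), 49.31437301635742) 0.05125772372030002 [ 0.52126407 -0.36516785]
B 528 ((422.93109130859375, -98.7540512084961), (115.32266998291016, 120.03656005859375), 72.16327667236328) 0.03741868457641362 [ 0.3963548  -0.09029596]
```

View pics/topc.png

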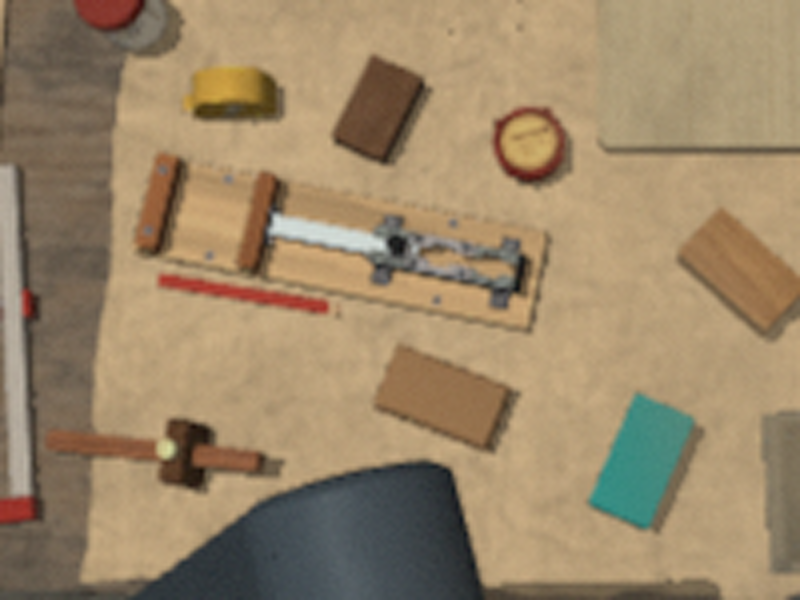

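```bash
cat >> h.py <<'E'
def board(P,tilt=None):
    m=np.zeros(P.shape[:2],np.uint8); s=P[162:218,138:252,2]; m[162:218,138:252]=((s>.009)&(s<.09))
    n,l=cv2.connectedComponents(m); k=np.argmax(np.bincount(l.ravel())[1:])+1
    return P[l==k]
E
python3 - <<'E'
from h import *
D=np.load("topd.npy");P=cloud("top",D)
# bench plane check
m=(np.abs(P[...,2])<.012); m[:, :140]=0; m[:,350:]=0; m[:110]=0;m[250:]=0
q=P[m]; A=np.c_[q[:,:2],np.ones(len(q))]; co=np.linalg.lstsq(A,q[:,2],rcond=None)[0]; print("bench plane",co, (q[:,2]-A@co).std())
B=board(P); r=cv2.minAreaRect((B[:,:2]*1000).astype(np.float32)); print(r,cv2.boxPoints(r).round(0).tolist())
f=lambda c:np.array(c)/4+np.array([110,130])
K=lambda c,z:at_z("top",f(c),z)[:2]
print("board end corners",K((549,231),.018),K((531,330),.018))
cl=[K(c,.046) for c in((158,153),(181,160),(158,252),(137,248))];print("cleat",cl)
st=[K(c,.050) for c in((259,172),(278,175),(258,272),(238,268))];print("stop",st)
cap=K((397,243),.0715);print("cap",cap)
b=[K(c,.05) for c in((720,208),(812,283),(768,335),(678,256))];print("block",b,np.mean(b,0))
print("cap net",at_z("top",(209.2,189.5),.0645))
ax=np.mean(cl,0)-np.mean([K((549,231),.018),K((531,330),.018)],0);print("axis ang",np.degrees(np.arctan2(ax[1],ax[0])),np.linalg.norm(ax))
y=ax/np.linalg.norm(ax);print("cleat-stop centre dist",(np.mean(cl,0)-np.mean(st,0))@y,"should be 97.5mm; cap-cleat centre",(np.mean(cl,0)-cap)@y, "lat", np.cross(y,cap-np.mean(cl,0)))
E
```

```text
bench plane [-0.00083188 -0.00089528  0.00187493] 0.004586182473875143
((543.1029052734375, 14.179901123046875), (387.8147277832031, 103.81137084960938), 80.15878295898438) [[459.0, -168.0], [561.0, -186.0], [627.0, 196.0], [525.0, 214.0]]
board end corners [ 0.5586112  -0.18631359] [ 0.46336271 -0.17277573]
cleat [array([0.61689953, 0.18419027]), array([0.6107868 , 0.16198011]), array([0.52212096, 0.17693461]), array([0.52531552, 0.19684691])]
stop [array([0.60053986, 0.08691696]), array([0.59819552, 0.06888404]), array([0.50537841, 0.08157193]), array([0.50857909, 0.10041871])]
cap [ 0.53269603 -0.04859293]
block [array([ 0.57911596, -0.34634485]), array([ 0.5106847 , -0.43283104]), array([ 0.46085306, -0.39269195]), array([ 0.53234168, -0.308122  ])] [ 0.52074885 -0.36999746]
cap net [ 0.53869166 -0.04737893  0.0645    ]
axis ang 80.86800393138849 0.36414809477442334
cleat-stop centre dist 0.09680618260771934 should be 97.5mm; cap-cleat centre 0.23141069948461782 lat -0.000650637285337631<stdin>:16: DeprecationWarning: Arrays of 2-dimensional vectors are deprecated. Use arrays of 3-dimensional vectors instead. (deprecated in NumPy 2.0)
```

```bash
cat >> h.py <<'E'
def go(xyz,yaw):
    """shift (cm) and turn (deg) in tool axes from measured pose to a tool-down pose with tool x at yaw deg"""
    s=manip.read_state(); T=R.from_quat(s["tcp_rot"]); a=np.radians(yaw/2)
    G=R.from_quat([np.cos(a),np.sin(a),0,0])
    print("t",round(s["time_s"],2),"pos",s["ee_pos"].round(4),"F",s["force"].round(2),"gap",round(s["finger_gap"]*1000,1),
     "shift",(T.inv().apply(np.array(xyz)-s["ee_pos"])*100).round(2),"turn",np.degrees((T.inv()*G).as_rotvec()).round(1))
E
python3 -c "
from h import *
go([.533,-.048,.13],-9.2)"
```

```text
t 1.0 pos [ 0.1988 -0.5128  0.2186] F [ 0.53 -0.18  0.35] gap 93.1 shift [ 47.96 -31.26   8.86] turn [ 0.   0.  30.4]
```

Emit:
{"fn": "apply_moves", "kwargs": {"plan": [[[48,-31.3,5],[0,0,30.4],-0.14],[[48,-31.3,5],[0,0,30.4],-0.14],[[48,-31.3,5],[0,0,30.4],-0.14],[[48,-31.3,5],[0,0,30.4],-0.14],[[48,-31.3,5],[0,0,30.4],-0.14],[[48,-31.3,5],[0,0,30.4],-0.14],[[48,-31.3,5],[0,0,30.4],-0.14],[[48,-31.3,5],[0,0,30.4],-0.14],[[48,-31.3,5],[0,0,30.4],-0.14],[[48,-31.3,5],[0,0,30.4],-0.14]], "newtons": 12}}

```text
time_s: 1.83
ee_pos: [0.4363, -0.182, 0.1834]
tcp_rot: [0.997, -0.08, 0.0, 0.0]
force: [0.7, -1.2, 0.1]
finger_gap: 0.0399
finger_force: 0.0
```

```bash
python3 -c "
from h import *
go([.533,-.048,.13],-9.2)"
```

```text
t 1.83 pos [ 0.4363 -0.182   0.1834] F [ 0.65 -1.16  0.07] gap 39.9 shift [  7.39 -14.77   5.34] turn [ 0. -0. -0.]
```

Emit:
{"fn": "apply_moves", "kwargs": {"plan": [[[7.4,-14.8,5.3],[0,0,0],-0.14],[[7.4,-14.8,5.3],[0,0,0],-0.14],[[7.4,-14.8,5.3],[0,0,0],-0.14],[[7.4,-14.8,5.3],[0,0,0],-0.14],[[7.4,-14.8,5.3],[0,0,0],-0.14],[[7.4,-14.8,5.3],[0,0,0],-0.14],[[7.4,-14.8,5.3],[0,0,0],-0.14]]}}

```text
time_s: 2.42
ee_pos: [0.5319, -0.0497, 0.1303]
tcp_rot: [0.997, -0.08, -0.0, 0.0]
force: [0.4, 0.6, -0.6]
finger_gap: 0.0398
finger_force: 0.0
```

```bash
python3 -c "
from h import *
go([.533,-.048,.0575],-9.2)"
```

```text
t 2.42 pos [ 0.5319 -0.0497  0.1303] F [ 0.42  0.56 -0.56] gap 39.8 shift [ 0.09 -0.19  7.27] turn [0. 0. 0.]
```

Emit:
{"fn": "apply_moves", "kwargs": {"plan": [[[0.1,-0.1,3],[0,0,0],-0.14],[[0.1,-0.1,5],[0,0,0],-0.14],[[0.1,-0.1,6.5],[0,0,0],-0.14],[[0.1,-0.1,7.2],[0,0,0],-0.14],[[0.1,-0.1,7.2],[0,0,0],-0.14],[[0.1,-0.1,7.2],[0,0,0],-0.14]]}}

```text
time_s: 2.92
ee_pos: [0.5334, -0.0496, 0.0591]
tcp_rot: [0.997, -0.081, 0.0, 0.0]
force: [0.2, -0.6, 0.1]
finger_gap: 0.04
finger_force: 0.0
```

```bash
python3 - <<'E'
from h import *
go([.533,-.048,.0575],-9.2)
im,d=manip.read_camera("top"); cv2.imwrite("pics/t1.png",cv2.resize(im[150:230,150:260,::-1],None,fx=7,fy=7,interpolation=cv2.INTER_CUBIC))
im,d=manip.read_camera("scene"); u=cv2.resize(im[100:260,120:300,::-1],None,fx=4,fy=4) ; cv2.imwrite("pics/s1.png",u[:600])
E
```

```text
t 2.92 pos [ 0.5334 -0.0496  0.0591] F [ 0.23 -0.58  0.14] gap 40.0 shift [-0.06 -0.15  0.16] turn [ 0.  -0.  -0.1]
```

View pics/s1.png

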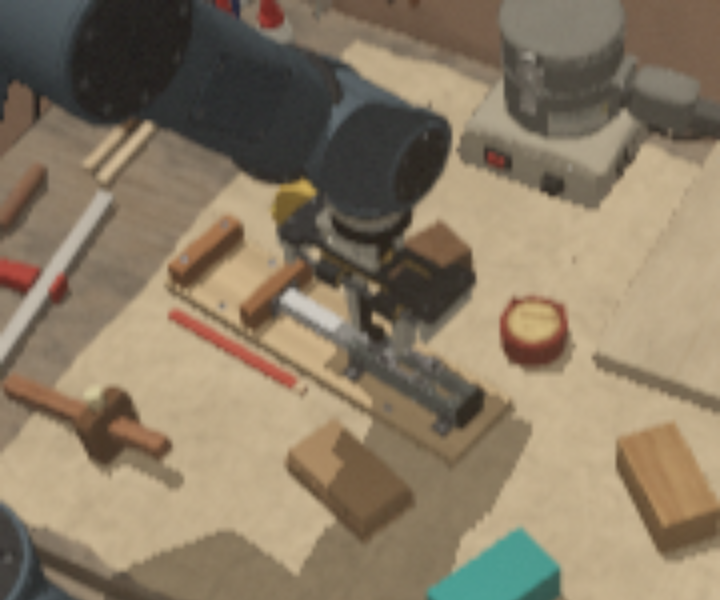

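Emit:
{"fn": "apply_moves", "kwargs": {"plan": [[[0,0,0.1],[0,0,0],-0.5],[[0,0,0.1],[0,0,0],-0.57],[[0,0,0.1],[0,0,0],-0.6],[[0,0,0.1],[0,0,0],-0.62],[[0,0,0.1],[0,0,0],-0.64],[[0,0,0.1],[0,0,0],-0.66]], "newtons": 6}}

```text
time_s: 3.52
ee_pos: [0.5338, -0.0473, 0.0577]
tcp_rot: [0.997, -0.081, 0.0, -0.001]
force: [1.4, 11.8, 2.8]
finger_gap: 0.0204
finger_force: 6.0
```

Emit:
{"fn": "apply_moves", "kwargs": {"plan": [[[0,-0.2,0],[0,0,0],-0.57],[[0,-0.25,0],[0,0,0],-0.57],[[0,-0.25,0],[0,0,0],-0.6],[[0,-0.25,0],[0,0,0],-0.6]]}}

```text
time_s: 3.85
ee_pos: [0.5338, -0.0461, 0.0573]
tcp_rot: [0.997, -0.08, 0.0, -0.0]
force: [-0.1, 3.7, 0.5]
finger_gap: 0.0188
finger_force: 2.0
```

Emit:
{"fn": "apply_moves", "kwargs": {"plan": [[[0,-0.15,0],[0,0,0],-0.6],[[0,-0.15,0],[0,0,0],-0.62],[[0,-0.15,0],[0,0,0],-0.64],[[0,-0.15,0],[0,0,0],-0.66]]}}

```text
time_s: 4.18
ee_pos: [0.5339, -0.0448, 0.0572]
tcp_rot: [0.997, -0.08, -0.0, -0.0]
force: [0.7, 3.0, -0.6]
finger_gap: 0.0162
finger_force: 1.5
```

Emit:
{"fn": "apply_moves", "kwargs": {"plan": [[[0,-0.05,0],[0,0,0],-0.7],[[0,-0.05,0],[0,0,0],-0.75],[[0,-0.05,0],[0,0,0],-0.8],[[0,-0.05,0],[0,0,0],-0.8]], "newtons": 16}}

```text
time_s: 4.52
ee_pos: [0.534, -0.0444, 0.0573]
tcp_rot: [0.997, -0.08, -0.0, 0.0]
force: [0.8, -0.9, 0.7]
finger_gap: 0.0153
finger_force: 16.0
```

Centred grip. Press down about 5 mm.

Emit:
{"fn": "apply_moves", "kwargs": {"plan": [[[0,0,0.1],[0,0,0],-0.8],[[0,0,0.2],[0,0,0],-0.8],[[0,0,0.3],[0,0,0],-0.8],[[0,0,0.4],[0,0,0],-0.8],[[0,0,0.48],[0,0,0],-0.8],[[0,0,0.52],[0,0,0],-0.8],[[0,0,0.52],[0,0,0],-0.8]], "newtons": 20}}

```text
time_s: 5.1
ee_pos: [0.5341, -0.0444, 0.0525]
tcp_rot: [0.997, -0.08, 0.0, 0.0]
force: [-2.3, -1.4, 7.4]
finger_gap: 0.0154
finger_force: 20.0
```

Emit:
{"fn": "apply_moves", "kwargs": {"plan": [[[0,0,0.06],[0,0,0],-0.8],[[0,0.1,0.06],[0,0,0],-0.8],[[0,0.2,0.06],[0,0,0],-0.8],[[0,0.25,0.06],[0,0,0],-0.8],[[0,0.25,0.06],[0,0,0],-0.8]]}}

```text
time_s: 5.52
ee_pos: [0.5337, -0.0467, 0.052]
tcp_rot: [0.997, -0.08, 0.0, -0.0]
force: [-2.7, 1.5, 9.5]
finger_gap: 0.0152
finger_force: 20.0
```

Emit:
{"fn": "apply_moves", "kwargs": {"plan": [[[0,0.1,0],[0,0,0],-0.8],[[0,0.2,0],[0,0,0],-0.8],[[0,0.3,0],[0,0,0],-0.8],[[0,0.4,0],[0,0,0],-0.8],[[0,0.6,0],[0,0,0],-0.8],[[0,0.8,0],[0,0,0],-0.8],[[0,1,0],[0,0,0],-0.8],[[0,1.2,0],[0,0,0],-0.8],[[0,1.2,0],[0,0,0],-0.8]]}}

```text
time_s: 6.27
ee_pos: [0.5317, -0.0587, 0.0519]
tcp_rot: [0.997, -0.08, -0.0, -0.0]
force: [-4.0, -1.0, 9.0]
finger_gap: 0.0154
finger_force: 20.0
```

Emit:
{"fn": "apply_moves", "kwargs": {"plan": [[[0,0,-0.1],[0,0,0],-0.6],[[0,0,-0.2],[0,0,0],-0.56],[[0,0,-0.2],[0,0,0],-0.56]], "newtons": 20}}

```text
time_s: 6.52
ee_pos: [0.5318, -0.0586, 0.0536]
tcp_rot: [0.997, -0.08, 0.0, -0.0]
force: [-0.1, -0.2, -0.4]
finger_gap: 0.0205
finger_force: 0.0
```

Emit:
{"fn": "apply_moves", "kwargs": {"plan": [[[0,0.2,0],[0,0,0],-0.56],[[0,0.4,0],[0,0,0],-0.56],[[0,0.6,0],[0,0,0],-0.56],[[0,0.8,0],[0,0,0],-0.56],[[0,1.0,0],[0,0,0],-0.56]]}}

```text
time_s: 6.93
ee_pos: [0.5301, -0.068, 0.0534]
tcp_rot: [0.997, -0.08, -0.0, -0.001]
force: [1.9, 5.7, 0.7]
finger_gap: 0.0207
finger_force: 3.0
```

Emit:
{"fn": "apply_moves", "kwargs": {"plan": [[[0,0.2,0],[0,0,0],-0.56],[[0,0.4,0],[0,0,0],-0.56],[[0,0.6,0],[0,0,0],-0.56],[[0,0.8,0],[0,0,0],-0.56],[[0,1.0,0],[0,0,0],-0.56],[[0,1.1,0],[0,0,0],-0.56],[[0,1.2,0],[0,0,0],-0.56]]}}

```text
time_s: 7.52
ee_pos: [0.5281, -0.0799, 0.0534]
tcp_rot: [0.997, -0.08, -0.0, -0.0]
force: [0.5, 5.9, 1.0]
finger_gap: 0.0207
finger_force: 2.6
```

Emit:
{"fn": "apply_moves", "kwargs": {"plan": [[[0,0.05,0],[0,0,0],-0.56],[[0,0.1,0],[0,0,0],-0.56],[[0,0.15,0],[0,0,0],-0.56],[[0,0.2,0],[0,0,0],-0.56],[[0,0.25,0],[0,0,0],-0.56],[[0,0.3,0],[0,0,0],-0.56]]}}

```text
time_s: 8.02
ee_pos: [0.5277, -0.0832, 0.0535]
tcp_rot: [0.997, -0.08, -0.0, -0.0]
force: [0.0, 3.7, 2.8]
finger_gap: 0.0207
finger_force: 2.1
```

Emit:
{"fn": "apply_moves", "kwargs": {"plan": [[[0,0.05,0],[0,0,0],-0.56],[[0,0.1,0],[0,0,0],-0.56],[[0,0.15,0],[0,0,0],-0.56],[[0,0.2,0],[0,0,0],-0.56]]}}

```text
time_s: 8.35
ee_pos: [0.5274, -0.0855, 0.0534]
tcp_rot: [0.997, -0.08, 0.0, 0.0]
force: [0.5, 1.7, 1.6]
finger_gap: 0.0205
finger_force: 0.8
```

Emit:
{"fn": "apply_moves", "kwargs": {"plan": [[[0,0.05,0],[0,0,0],-0.56],[[0,0.1,0],[0,0,0],-0.56],[[0,0.15,0],[0,0,0],-0.56]]}}

```text
time_s: 8.6
ee_pos: [0.5272, -0.0869, 0.0535]
tcp_rot: [0.997, -0.08, 0.0, 0.0]
force: [0.9, 1.4, 1.1]
finger_gap: 0.0208
finger_force: 0.8
```

Emit:
{"fn": "apply_moves", "kwargs": {"plan": [[[0,0.05,0],[0,0,0],-0.56],[[0,0.1,0],[0,0,0],-0.56],[[0,0.15,0],[0,0,0],-0.56]]}}

```text
time_s: 8.85
ee_pos: [0.5271, -0.0876, 0.0535]
tcp_rot: [0.997, -0.081, 0.0, -0.001]
force: [2.6, 10.7, 1.4]
finger_gap: 0.0206
finger_force: 5.1
```

Emit:
{"fn": "apply_moves", "kwargs": {"plan": [[[0,0.05,0],[0,0,0],-0.56],[[0,0.1,0],[0,0,0],-0.56],[[0,0.15,0],[0,0,0],-0.56]]}}

```text
time_s: 9.1
ee_pos: [0.5269, -0.0881, 0.0535]
tcp_rot: [0.997, -0.081, 0.0, -0.001]
force: [3.8, 18.1, 0.9]
finger_gap: 0.0208
finger_force: 9.3
```

Emit:
{"fn": "apply_moves", "kwargs": {"plan": [[[0,-0.25,0],[0,0,0],-0.56],[[0,-0.3,0],[0,0,0],-0.3],[[0,-0.3,0],[0,0,0],0],[[0,-0.3,-4],[0,0,0],0.4],[[0,-0.3,-8],[0,0,0],1],[[0,-0.3,-12],[0,0,0],1],[[5,8,-12],[0,0,0],1]]}}

```text
time_s: 9.68
ee_pos: [0.5444, -0.123, 0.1814]
tcp_rot: [0.997, -0.078, 0.005, 0.001]
force: [2.0, -0.3, 1.0]
finger_gap: 0.056
finger_force: 0.0
```

```bash
python3 - <<'E'
from h import *
go([.521,-.367,.15],50.5)
im,d=manip.read_camera("top"); cv2.imwrite("pics/t2.png",cv2.resize(im[155:225,130:260,::-1],None,fx=6,fy=6,interpolation=cv2.INTER_CUBIC))
E
```

```text
t 9.68 pos [ 0.5444 -0.123   0.1814] F [ 2.02 -0.25  1.05] gap 56.0 shift [ 1.47 24.46  3.17] turn [  0.3  -0.5 -59.5]
```

View pics/t2.png

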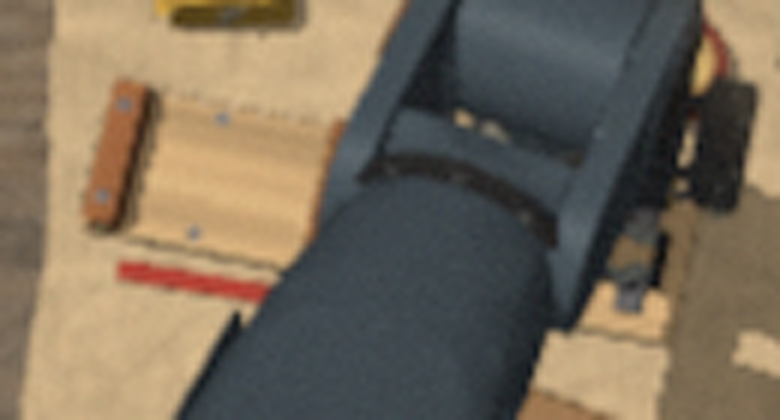

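Emit:
{"fn": "apply_moves", "kwargs": {"plan": [[[1.5,24.5,2],[0,0,-59.5],1],[[1.5,24.5,2],[0,0,-59.5],1],[[1.5,24.5,2],[0,0,-59.5],1],[[1.5,24.5,2],[0,0,-59.5],1],[[1.5,24.5,2],[0,0,-59.5],1],[[1.5,24.5,2],[0,0,-59.5],1],[[1.5,24.5,2],[0,0,-59.5],1],[[1.5,24.5,2],[0,0,-59.5],1],[[1.5,24.5,2],[0,0,-59.5],1],[[1.5,24.5,2],[0,0,-59.5],1]]}}

```text
time_s: 10.57
ee_pos: [0.5176, -0.3703, 0.1529]
tcp_rot: [0.905, 0.426, -0.0, -0.0]
force: [-0.8, -0.3, -0.8]
finger_gap: 0.0932
finger_force: 0.0
```

```bash
python3 - <<'E'
from h import *
go([.521,-.367,.012],50.5)
im,d=manip.read_camera("top"); cv2.imwrite("pics/t3.png",cv2.resize(im[155:225,130:260,::-1],None,fx=6,fy=6,interpolation=cv2.INTER_CUBIC))
for t in("button_cap","stop_face","cleat_face"): print(t,manip.tip_of("top",t)[:2])
E
```

```text
t 10.57 pos [ 0.5176 -0.3703  0.1529] F [-0.8  -0.29 -0.8 ] gap 93.2 shift [ 0.48  0.06 14.09] turn [-0.1  0.  -0.1]
button_cap [{'at': [220.6, 194.2], 'p': 0.38}]
stop_face [{'at': [181.3, 185.1], 'p': 0.55}]
cleat_face [{'at': [149.8, 181.1], 'p': 0.69}]
```

View pics/t3.png

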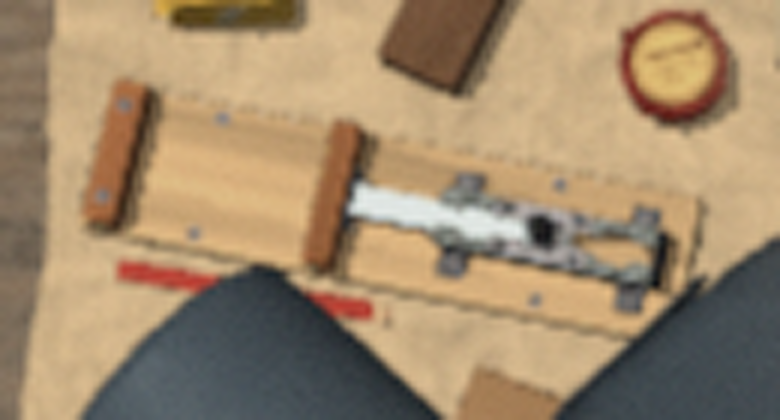

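Emit:
{"fn": "apply_moves", "kwargs": {"plan": [[[0.5,0,4],[0,0,0],1],[[0.5,0,8],[0,0,0],1],[[0.5,0,11],[0,0,0],1],[[0.5,0,13],[0,0,0],1],[[0.5,0,14],[0,0,0],1],[[0.5,0,14],[0,0,0],1],[[0.5,0,14],[0,0,0],0.6],[[0.5,0,14],[0,0,0],0.4],[[0.5,0,14],[0,0,0],0.3],[[0.5,0,14],[0,0,0],0.2]], "newtons": 8}}

```text
time_s: 11.6
ee_pos: [0.522, -0.3663, 0.0149]
tcp_rot: [0.905, 0.425, 0.0, 0.001]
force: [-0.3, 0.5, -0.4]
finger_gap: 0.0709
finger_force: 0.0
```

```bash
python3 - <<'E'
from h import *
go([.521,-.366,.012],50.5)
f=lambda c:np.array(c)/6+np.array([130,155])
K=lambda c,z:at_z("top",f(c),z)[:2]
a=np.radians(80.8);y=np.array([np.cos(a),np.sin(a)]);x=np.array([y[1],-y[0]])
ce=(K((152,87),.046)+K((120,230),.046))/2; se=(K((335,122),.05)+K((305,262),.05))/2; cap=K((543,231),.0715)
for n,p in(("cleat",ce),("stop",se),("cap",cap)): print(n,p,p@y,p@x)
print("gap",(ce-se)@y,"mid-cap",((ce+se)/2-cap)@y)
print("dead reck cap", (np.array([.534,-.0444])-.0416*y), "mid", np.array([.5595,.1128])@y)
E
```

```text
t 11.6 pos [ 0.522  -0.3663  0.0149] F [-0.29  0.5  -0.37] gap 70.9 shift [-0.05 -0.1   0.29] turn [ 0.1 -0.  -0.2]
cleat [0.56682189 0.16838964] 0.25684767458934 0.5326081043340231
stop [0.54820916 0.0512954 ] 0.13828388125287486 0.5329559746133965
cap [ 0.52367309 -0.09049009] -0.005600571426345914 0.5314043598517366
gap 0.11856379333646513 mid-cap 0.2031663493474533
dead reck cap [ 0.52734894 -0.08546487] mid 0.20080249521381469
```

Emit:
{"fn": "apply_moves", "kwargs": {"plan": [[[0,0,0.1],[0,0,0],0.1],[[0,0,0.1],[0,0,0],0.1],[[0,0,0.1],[0,0,0],0.0],[[0,0,0.1],[0,0,0],0.0],[[0,0,0.1],[0,0,0],0.0]], "newtons": 20}}

```text
time_s: 12.02
ee_pos: [0.5217, -0.366, 0.013]
tcp_rot: [0.905, 0.425, 0.0, 0.0]
force: [-0.5, 0.7, 6.1]
finger_gap: 0.0598
finger_force: 19.9
```

Emit:
{"fn": "apply_moves", "kwargs": {"plan": [[[0,0,-1],[0,0,0],-0.2],[[0,0,-3],[0,0,0],-0.2],[[0,0,-6],[0,0,0],-0.2],[[0,0,-8],[0,0,0],-0.2],[[0,0,-10],[0,0,0],-0.2],[[0,0,-10],[0,0,0],-0.2]], "newtons": 25}}

```text
time_s: 12.52
ee_pos: [0.5228, -0.3669, 0.1167]
tcp_rot: [0.905, 0.425, 0.001, 0.003]
force: [1.2, -0.4, -3.0]
finger_gap: 0.0599
finger_force: 24.9
```

```bash
python3 - <<'E'
from h import *
go([.5595+.0002,.1128,.10],80.8)
im,d=manip.read_camera("scene"); cv2.imwrite("pics/s4.png",cv2.resize(im[150:320,160:400,::-1],None,fx=3.3,fy=3.3,interpolation=cv2.INTER_CUBIC))
E
```

```text
t 12.52 pos [ 0.5228 -0.3669  0.1167] F [ 1.19 -0.43 -2.99] gap 59.9 shift [ 39.26 -27.82   1.51] turn [  0.3   0.1 -30.5]
```

View pics/s4.png

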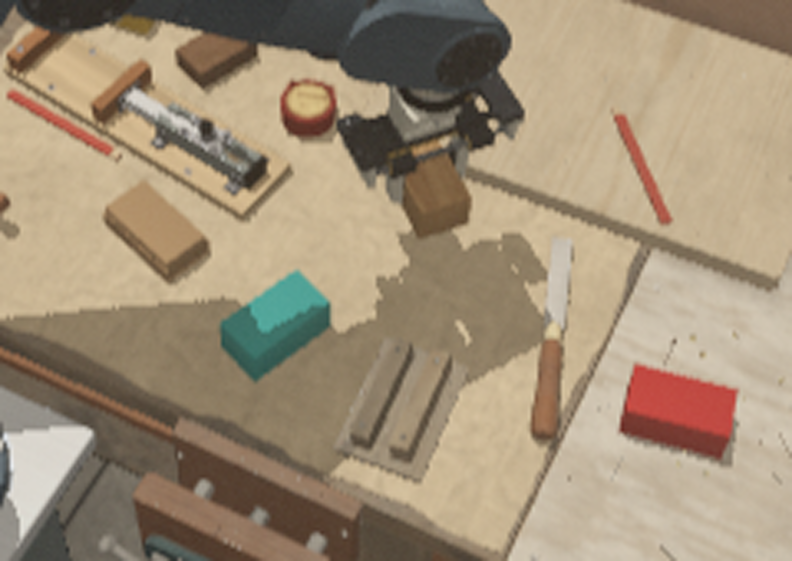

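Emit:
{"fn": "apply_moves", "kwargs": {"plan": [[[39.3,-27.8,-0.5],[0,0,-30.5],-0.2],[[39.3,-27.8,-0.5],[0,0,-30.5],-0.2],[[39.3,-27.8,-0.5],[0,0,-30.5],-0.2],[[39.3,-27.8,-0.5],[0,0,-30.5],-0.2],[[39.3,-27.8,-0.5],[0,0,-30.5],-0.2],[[39.3,-27.8,-0.5],[0,0,-30.5],-0.2],[[39.3,-27.8,-0.5],[0,0,-30.5],-0.2],[[39.3,-27.8,-0.5],[0,0,-30.5],-0.2],[[39.3,-27.8,-0.5],[0,0,-30.5],-0.2],[[39.3,-27.8,-0.5],[0,0,-30.5],-0.2]]}}

```text
time_s: 13.4
ee_pos: [0.5525, 0.0516, 0.1153]
tcp_rot: [0.762, 0.648, -0.001, -0.001]
force: [1.1, -0.4, -2.5]
finger_gap: 0.06
finger_force: 24.9
```

```bash
python3 -c "
from h import *
go([.5595,.1128,.10],80.8)"
```

```text
t 13.4 pos [0.5525 0.0516 0.1153] F [ 1.07 -0.37 -2.46] gap 60.0 shift [ 6.15 -0.29  1.52] turn [-0.1  0.  -0. ]
```

Emit:
{"fn": "apply_moves", "kwargs": {"plan": [[[4,-0.2,0],[0,0,0],-0.2],[[6,-0.3,1.0],[0,0,0],-0.2],[[6,-0.3,2],[0,0,0],-0.2],[[6,-0.3,2.5],[0,0,0],-0.2],[[6,-0.3,2.5],[0,0,0],-0.2]]}}

```text
time_s: 13.82
ee_pos: [0.5589, 0.1086, 0.0895]
tcp_rot: [0.762, 0.648, -0.002, -0.001]
force: [0.3, -0.0, -2.6]
finger_gap: 0.0598
finger_force: 24.9
```

```bash
python3 - <<'E'
from h import *
go([.5595,.1128,.031],80.8)
for c,(v0,v1,u0,u1) in(("top",(160,215,130,220)),("scene",(120,220,110,260))):
    im,d=manip.read_camera(c); np.save(c+"5.npy",d); cv2.imwrite(f"pics/{c}5.png",cv2.resize(im[v0:v1,u0:u1,::-1],None,fx=5 if c=="scene" else 7,fy=5 if c=="scene" else 7,interpolation=cv2.INTER_CUBIC))
E
```

```text
t 13.82 pos [0.5589 0.1086 0.0895] F [ 0.35 -0.05 -2.56] gap 59.8 shift [0.43 0.02 5.85] turn [-0.2  0.1 -0. ]
```

View pics/scene5.png

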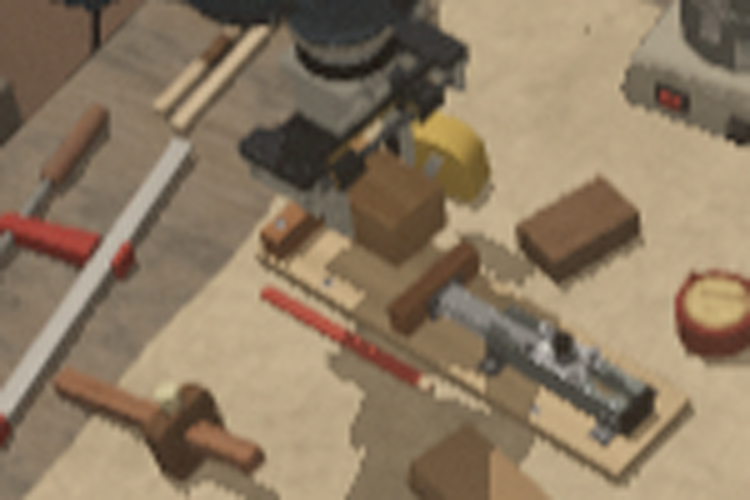

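Emit:
{"fn": "apply_moves", "kwargs": {"plan": [[[0.2,0,0.5],[0,0,0],-0.2],[[0.2,0,1],[0,0,0],-0.2],[[0.2,0,1],[0,0,0],-0.2],[[0.2,0,1],[0,0,0],-0.2]]}}

```text
time_s: 14.25
ee_pos: [0.5605, 0.111, 0.0816]
tcp_rot: [0.762, 0.648, -0.0, -0.0]
force: [0.4, -0.0, -3.2]
finger_gap: 0.0601
finger_force: 24.9
```

```bash
python3 - <<'E'
from h import *
go([.5595,.1128,.031],80.8)
a=np.radians(80.8);y=np.array([np.cos(a),np.sin(a)]);x=np.array([y[1],-y[0]])
f=lambda c:np.array(c)/5+np.array([110,120])
K=lambda c,z:at_z("scene",f(c),z)[:2]
for n,c,z in(("blk",(397,264),.0765),("blk",(443,232),.0765),("stop",(465,243),.05),("stop",(390,298),.05),("cap",(565,343),.0715),("blktop",(380,157),.1265),("blktop",(446,195),.1265),("blktop",(397,228),.1265)):
    p=K(c,z); print(n,p.round(4),(p@y).round(4),(p@x).round(4))
print("tcp@y at picture",np.array([.5589,.1086])@y, np.array([.5589,.1086])@x)
im,d=manip.read_camera("scene"); cv2.imwrite("pics/s6.png",cv2.resize(im[140:200,150:230,::-1],None,fx=10,fy=10,interpolation=cv2.INTER_CUBIC))
E
```

```text
t 14.25 pos [0.5605 0.111  0.0816] F [ 0.35 -0.03 -3.17] gap 60.1 shift [ 0.17 -0.12  5.06] turn [-0.  0. -0.]
blk [0.5289 0.0697] 0.1534 0.5109
blk [0.5751 0.0553] 0.1465 0.5589
stop [0.5926 0.0478] 0.1419 0.5773
stop [0.5142 0.0702] 0.1515 0.4963
cap [ 0.523  -0.0869] -0.0022 0.5302
blktop [0.584  0.1143] 0.2062 0.5582
blktop [0.5729 0.046 ] 0.1371 0.5581
blktop [0.5253 0.0614] 0.1446 0.5088
tcp@y at picture 0.19656059418789304 0.5343473615659596
```

View pics/s6.png

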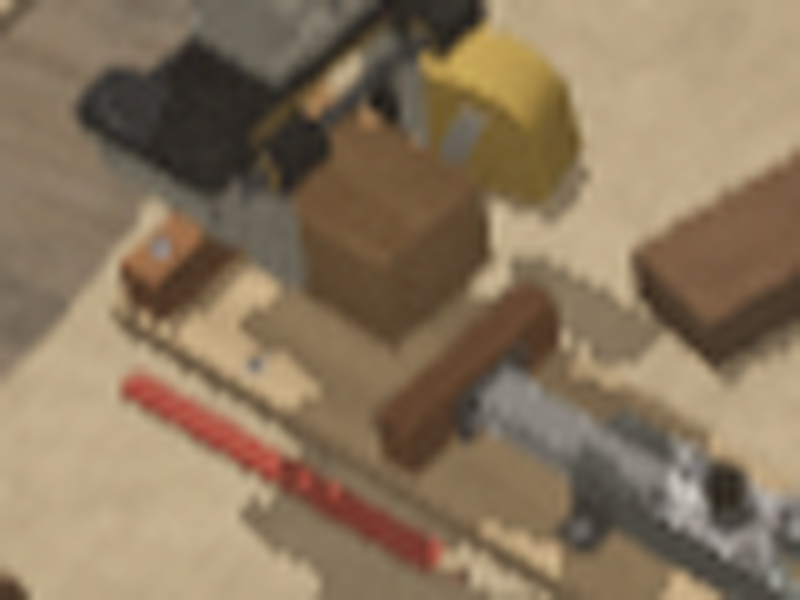

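```bash
python3 - <<'E'
from h import *
a=np.radians(80.8);y=np.array([np.cos(a),np.sin(a)])
K=lambda c,z:at_z("scene",np.array(c)/10+np.array([150,140])-.45,z)[:2]@y
b=[K((392,347),.0686),K((488,250),.0686),K((385,262),.1186),K((486,190),.1186)]
s=[K((538,287),.05),K((380,412),.05)]; cap=K((725,485),.0715)
print(np.round(b,4),np.round(s,4),round(cap,4))
print("end-stop",np.mean(b)-np.mean(s),"end-cap",np.mean(b)-cap)
E
```

```text
[0.1556 0.1592 0.1538 0.1474] [0.142  0.1489] 0.0025
end-stop 0.008521410715352284 end-cap 0.1514733054784282
```

Emit:
{"fn": "apply_moves", "kwargs": {"plan": [[[0.1,-0.1,0.7],[0,0,0],-0.2],[[0.1,-0.1,1.4],[0,0,0],-0.2],[[0.1,-0.1,1.6],[0,0,0],-0.2],[[0.1,-0.1,1.8],[0,0,0],-0.2],[[0.1,-0.1,1.9],[0,0,0],-0.2],[[0.1,-0.1,2.0],[0,0,0],-0.2],[[0.1,-0.1,2.1],[0,0,0],-0.2],[[0.1,-0.1,2.1],[0,0,0],-0.2]]}}

```text
time_s: 14.97
ee_pos: [0.5598, 0.1124, 0.0608]
tcp_rot: [0.762, 0.648, 0.0, 0.0]
force: [-0.0, 0.3, -2.8]
finger_gap: 0.06
finger_force: 24.9
```

Emit:
{"fn": "apply_moves", "kwargs": {"plan": [[[0,0,0.1],[0,0,0],-0.2],[[0,0,0.2],[0,0,0],-0.2],[[0,0,0.3],[0,0,0],-0.2],[[0,0,0.4],[0,0,0],-0.2],[[0,0,0.5],[0,0,0],-0.2],[[0,0,0.5],[0,0,0],-0.2]]}}

```text
time_s: 15.47
ee_pos: [0.5597, 0.1124, 0.0556]
tcp_rot: [0.762, 0.648, -0.0, -0.0]
force: [0.4, -0.8, -3.5]
finger_gap: 0.0601
finger_force: 24.9
```

Emit:
{"fn": "apply_moves", "kwargs": {"plan": [[[0,0,0.4],[0,0,0],-0.2],[[0,0,0.8],[0,0,0],-0.2],[[0,0,1.2],[0,0,0],-0.2],[[0,0,1.6],[0,0,0],-0.2],[[0,0,2.0],[0,0,0],-0.2],[[0,0,2.2],[0,0,0],-0.2],[[0,0,2.2],[0,0,0],-0.2]]}}

```text
time_s: 16.05
ee_pos: [0.5595, 0.1124, 0.0332]
tcp_rot: [0.762, 0.648, -0.0, -0.0]
force: [0.2, 0.4, -2.4]
finger_gap: 0.0602
finger_force: 24.9
```

Emit:
{"fn": "apply_moves", "kwargs": {"plan": [[[0,0,0.05],[0,0,0],-0.2],[[0,0,0.1],[0,0,0],-0.2],[[0,0,0.15],[0,0,0],-0.2],[[0,0,0.2],[0,0,0],-0.2],[[0,0,0.2],[0,0,0],-0.2]]}}

```text
time_s: 16.47
ee_pos: [0.5598, 0.1124, 0.0318]
tcp_rot: [0.762, 0.648, 0.0, 0.0]
force: [-0.4, -0.3, -2.8]
finger_gap: 0.0599
finger_force: 24.9
```

Emit:
{"fn": "apply_moves", "kwargs": {"plan": [[[0,0,0.03],[0,0,0],-0.2],[[0,0,0.06],[0,0,0],-0.2],[[0,0,0.09],[0,0,0],-0.2],[[0,0,0.12],[0,0,0],-0.2],[[0,0,0.12],[0,0,0],-0.2]]}}

```text
time_s: 16.88
ee_pos: [0.5599, 0.1124, 0.031]
tcp_rot: [0.762, 0.648, 0.0, 0.0]
force: [-2.7, -1.0, 4.3]
finger_gap: 0.0604
finger_force: 24.9
```

Board contact (force swung from −3 to +4 N). Open and retreat upward.

Emit:
{"fn": "apply_moves", "kwargs": {"plan": [[[0,0,0],[0,0,0],0.35],[[0,0,0],[0,0,0],0.6],[[0,0,0],[0,0,0],0.9],[[0,0,0],[0,0,0],0.9],[[0,0,-2],[0,0,0],0.9],[[0,0,-5],[0,0,0],0.9],[[0,0,-9],[0,0,0],0.9],[[0,0,-13],[0,0,0],0.9],[[-4,0,-16],[0,0,0],0.9],[[-8,0,-16],[0,0,0],0.9]]}}

```text
time_s: 17.72
ee_pos: [0.5499, 0.0395, 0.195]
tcp_rot: [0.76, 0.649, 0.003, 0.003]
force: [1.5, -0.2, -0.6]
finger_gap: 0.0881
finger_force: 0.0
```

Emit:
{"fn": "apply_moves", "kwargs": {"plan": [[[-5,0,0],[0,0,0],0.9],[[-10,0,0],[0,0,0],0.9],[[-15,0,0],[0,0,0],0.9],[[-20,0,0],[0,0,0],0.9],[[-25,0,0],[0,0,0],0.9],[[-30,0,0],[0,0,0],0.9],[[-35,0,0],[0,0,0],0.9],[[-35,0,0],[0,0,0],0.9],[[-35,0,0],[0,0,0],0.9]]}}

```text
time_s: 18.47
ee_pos: [0.4906, -0.3113, 0.1901]
tcp_rot: [0.762, 0.647, -0.0, 0.001]
force: [0.3, 0.9, -0.2]
finger_gap: 0.0879
finger_force: 0.0
```

```bash
python3 - <<'E'
from h import *
im,d=manip.read_camera("top"); cv2.imwrite("pics/t7.png",cv2.resize(im[150:230,130:260,::-1],None,fx=6,fy=6,interpolation=cv2.INTER_CUBIC))
P=cloud("top",d)
q=P[165:205,140:195]; m=(q[...,2]>.055)&(q[...,2]<.09); p=q[m]
r=cv2.minAreaRect((p[:,:2]*1000).astype(np.float32)); print(r,np.median(p[:,2]))
E
```

```text
((563.3683471679688, 114.13980102539062), (156.28225708007812, 77.36338806152344), 79.9840087890625) 0.06825522846951593
```

View pics/t7.png

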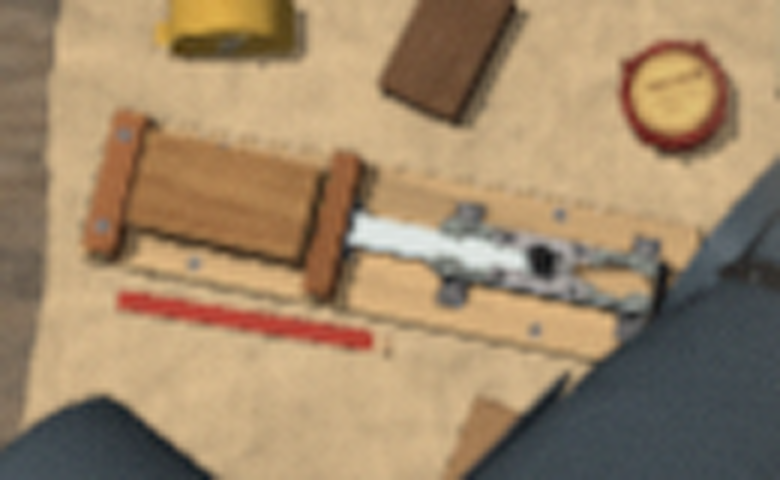

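```bash
python3 - <<'E'
from h import *
a=np.radians(80.8);y=np.array([np.cos(a),np.sin(a)]);x=np.array([y[1],-y[0]])
K=lambda c,z:at_z("top",np.array(c)/6+np.array([130,150]),z)[:2]
b=[K(c,.068) for c in((147,133),(322,173),(303,262),(125,226))]
s=[K(c,.05) for c in((335,152),(362,156),(330,300),(305,294))]
c=[K(c,.046) for c in((122,112),(152,117),(120,258),(88,252))]
for n,q in(("block",b),("stop",s),("cleat",c)): print(n,np.mean(q,0)@x,np.mean(q,0)@y)
print([np.degrees(np.arctan2(*(b[i]-b[j])[::-1])) for i,j in((0,1),(3,2))], manip.read_state()["force"])
E
```

```text
block 0.533097774329594 0.19615448547310602
stop 0.5323355530366307 0.12984762133536715
cleat 0.5330923017957834 0.2669368234677273
[np.float64(78.677369073653), np.float64(80.20921759396121)] [-1.88394548 -1.08264035 -0.28665149]
```

Block is centred (under 1 mm off laterally), aligned and lying flat, and the button is up.

```bash
python3 -c "
from rig import manip
print(manip.job_done())"
```

```text
the job is handed in; nothing more can be done
None
```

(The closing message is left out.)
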